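# Screw the cap of the water filter home

### The arm

A 6-joint arm with a two-finger parallel gripper is mounted at the origin on a cart in front of the work surface, level with it; the furniture and walls round the work are solid. World frame = base frame: x ahead of the robot, y to its left, z up, the work surface at z = 0. Lengths are in mm, angles in rad, forces in N, time in s.
With the tool pointing down it reaches from about 300 to 775 mm from the base axis. Payload 14.6 kg.
Tool frame: the origin (TCP) lies at the very end of the fingers, on their centre line; the grasp point (between the pads) lies 19 mm behind it (grip_point_offset is the distance from the TCP to the grasp point, in mm); z points along the fingers, y is the line along which they close (so a half turn about z gives the same grasp; the last joint's range is limited). The gripper opens to 94 mm and grips with 3 to 60 N. Pads are 16 mm wide; open, the fingers measure 119 mm over their backs; the gripper's body (75 mm by 177 mm) begins 78 mm behind the grasp point.
Start: joints at [-1.41, 0.3, 1.521, -0, 1.321, -0.067], TCP at [124.203, -535.783, 205.446] pointing down, gripper open.
Joint ranges: [-3.03, 3.03], [-0.79, 2.21], [0.23, 2.52], [-1.04, 4.18], [0, 3.07], [-2.55, 2.55]. Speed limits (rad/s): [2.22, 2.22, 2.57, 3.14, 3.14, 3.14].

### API

Orientations are given as [roll, pitch, yaw] about the fixed x, y, z axes, in that order (R = Rz(yaw) Ry(pitch) Rx(roll)).
In Python, from cell import read_state, camera, camera_info, sign_off, grip_point_offset gives the robot as it stands.
- The arm moves only by the shell command python3 -m handwheel 'ROWS' [FORCE]. ROWS is text: rows parted by semicolons, each of 5 numbers parted by spaces: the shift along the world's x, y, z in units of 40 mm (1.0 is 40 mm), then the turn about the world's z in units of 5 degrees (1.0 is 5 degrees), then the closure, from 0 (fully open) to 1 (shut). In form: dx dy dz yaw gripper; .... A call has 1 to 12 rows; each row shifts and turns the commanded pose from where the row before left it; what a row does not reach is not made up. A row lasts 1/12 s, in which the tool goes at most 41.7 mm and 7.16 degrees, less where a joint would pass 70% of its speed; a pose out of reach is approached as far as the arm can. A call is refused whole if a number of a shift passes 1 or a number of a turn 1, either way. A call with a gripper value outside its range is refused whole. The fingers move at their own pace and stop on an object; FORCE is the grip in N (left out, the last holds). Time passes only in rows, so rows that do not move let the fingers close. It gives the time, the measured TCP pose, the force, the opening and the grip force at its end, in the units of the state.
- read_state(): the state, without advancing time (a new reading comes with each control period).
- camera(name): name is "scene" or "top" or "wrist"; returns (picture, depth): 480x640x3 uint8, red, green, blue; 480x640 float32, mm along the optical axis (not along the pixel's ray), 0 where there is no reading.
- camera_info(name): a dict with "intrinsics" (3x3 intrinsics, pixels), "k1" (the pictures are not rectified: a ray, as slopes to the right and down, at radius r is drawn at 1 + k1 r^2 times it, then the intrinsics apply), "world_from_camera" (4x4, takes a point from camera to world coordinates). Camera axes: x right, y down, z forward; pixel columns grow to the right and rows downward; lengths in mm; the calibration is good to about 2 mm. A picture is of the moment at which its call begins: read the wrist's pose just before it. camera_info takes no time and is no camera call; for the wrist camera it gives the pose at the moment of the call.
- sign_off(): hands the job in; it is judged then, once.
The state is a dict: "clock": time; "joints": joint angles; "qd": joint speeds; "effort": joint torques, N m; "eef_pos": TCP position; "eef_rot": TCP orientation; "wrist_force": force on the tool from outside, world axes, zero at the start; "moment": the same for the moment, N m; "finger_gap": finger opening in mm; "finger_force": force on a finger pad.
Only numpy, scipy, OpenCV 4.12 (cv2) and the standard library are available. Lean on these libraries where they do the work, as an engineer would, in place of code of your own. Each camera call takes 0.05 s, during which the arm holds its last target. There are 200 camera calls.

### The job

Put the grey screw cap back on the worktop water filter: set it level in the steel collar, back it off (anticlockwise, seen from above) under light pressure until you feel it drop into the start of the thread, then run it in clockwise until its flange squeezes the rubber seal down and lies flat on the collar all round; stop when it is snug, without tightening it hard, and let go. Turn it gently and never force it, so that the thread is not crossed, and leave the other things on the worktop where they are.

Things in the scene. Friction and masses are not known exactly. Their poses are not given: they have to be found in the camera images.
- cap_center (a point): Grey plastic screw cap, loose, 64 mm tall, 120 g, at first standing upright on its plug on the worktop. The point lies on its axis half-way up, 32 mm above its underside; z is the axis, up. Above the flange is a fluted round knob, 40 mm in diameter, from 28 to 64 mm above the underside: grip it here, at any yaw. Contact friction is about 0.6.
- cap_flange (a point): Centre of the underside of the cap's flange, 22 mm above the cap's underside (10 mm below its centre). The flange is 74 mm in diameter and 6 mm thick; it comes to lie on the collar's rim. Below it is the plug, 41 mm in diameter, 22 mm long, narrowing to 37 mm in its lowest 3 mm.
- cap_lugs (a point): Point on the cap's axis at the middle height of its four thread lugs, 14.6 mm below the flange's underside. The lugs are round pegs 5 mm thick, a quarter turn apart, reaching out to 57 mm diameter; x points along one of them. Lugs and thread bear 50 N in all before they are spoilt.
- port (a point): Mouth of the water filter: centre of the rim (top face) of its steel collar, z up. The filter is a white round unit, 120 mm in diameter with a grey 132 mm foot, 105 mm tall to the rim, two hose unions at its back, fixed to the worktop. Collar: 76 mm outside, bore 62 mm, 33 mm deep. When the cap is home its centre is 10 mm above this point and its flange's underside at it.
- port_thread (a point): On the port's axis 4 mm below the rim, where the inside thread starts: right-hand, four starts a quarter turn apart, at an angle that differs each time (these axes do not tell it). Each thread is a ridge of 70 degrees, 47 mm in diameter inside, going down 6 mm clockwise; then a gap of 20 degrees where a lug can drop through. A stop 3.5 mm high stands on each ridge's low end; lugs caught on its side drop after a slight clockwise turn.
- port_home (a point): Where the cap's centre ends, 10 mm above the rim. Height of flange underside above rim: 7 to 13.5 mm with the lugs on top of the ridges (rising anticlockwise, at most 90 degrees to the drop; clockwise they meet the stop); 3.1 mm when dropped through the gaps (anticlockwise stopped within 10 degrees); 1.2 to 0 when home, 40 to 65 degrees clockwise after. Friction holds it.
- port_seal (a point): Point on the port's axis at the top of the soft black rubber seal ring (66 to 73 mm diameter) that stands 2.5 mm proud of the rim. The flange squeezes it flush: it pushes back with 2 N at first touch, 7 N with the flange 1.2 mm above the rim (home from here on), 12 N when flush. The turn stiffens a little with it; once flush it becomes hard within 2 degrees, so do not turn on.
- mug_1: small white dotted mug, 54 mm tall, a bystander; origin at its underside
- mug_2: small dark mug, 49 mm tall, a bystander; origin at its underside
- teaspoon_1: teaspoon, 133 mm long, 9 mm tall, lying on the worktop between cap and filter, a bystander; origin at its underside
- pen_1: white marker pen, 135 mm long, a bystander; origin at its underside
- tin_1: small food tin, 57 mm in diameter, 72 mm tall, a bystander; origin at its underside
- jar_1: small jar with a red lid, 64 mm in diameter, 90 mm tall, a bystander; origin at its underside
- cap: the screw cap as a body (see cap_center); origin on its axis at its underside
- filter: the water filter as a body (see port); origin on its axis at worktop height
There are look-alikes about, which are no part of the job. Leave any green look-alike of the cap alone.

How it is judged (in metres and radians):
On the way:
1. the cap stands level in the collar, its lugs inside the bore, not yet home (horizontal distance between cap_center and port below 0.005 m and angle between cap_center's own z axis and vertical below 0.06 rad and z of cap_center in the frame of port between 0.0118 and 0.0255 m), for 0.2 s.
At the end, for the whole second after the job is handed in: The cap is home in the filter: its centre within 4 mm of the port's axis, tilted less than 0.04 rad, its flange within 1.2 mm of the rim (cap centre 8 to 11.2 mm above the rim), at rest (horizontal distance between cap_center and port below 0.004 m and angle between cap_center's own z axis and vertical below 0.04 rad and z of cap_center in the frame of port between 0.008 and 0.0112 m and linear speed of cap below 0.01 m/s); the robot touches nothing.
It fails at once if the cap is forced: more than 50 N between cap and filter (contact force between cap and filter above 50 N).
It fails at once if a bystander is shifted by more than 20 mm (distance of any of mug_1, mug_2, teaspoon_1, pen_1, tin_1, jar_1 from where it was at the start of the episode above 0.02 m).
It also fails if it takes over 67 s, if anything falls off the work surface, if the arm or the gripper's body presses on something with over 40 N, if the wrist force passes 120 N, or if a joint passes its speed limit or range.

## Working session

There is one attempt and no reset: what is moved stays moved. The work goes in short steps, Python scripts to look and compute and a shell command to move; the robot and the scene stay as the last step left them, time stands still between calls to the robot, and variables do not carry over. Pictures are saved under pics/ and viewed, at most 10 in all, crops included, and the job is handed in when it is done.

```bash
mkdir -p pics; ls; cat > h.py <<'E'
import numpy as np, cv2, pickle
from cell import *
def snap(n,tag):
    ci=camera_info(n); p,d=camera(n)
    cv2.imwrite(f'pics/{tag}.png',p[:,:,::-1]); pickle.dump((ci,p,d),open(f'pics/{tag}.pkl','wb'))
    return ci,p,d
def load(tag): return pickle.load(open(f'pics/{tag}.pkl','rb'))
def ray(ci,u,v):
    K=np.array(ci['intrinsics']);s=np.array([(u-K[0,2])/K[0,0],(v-K[1,2])/K[1,1]]);k=ci['k1']
    q=s.copy()
    for _ in range(20): q=s/(1+k*(q@q))
    T=np.array(ci['world_from_camera']); return T[:3,3],T[:3,:3]@np.array([q[0],q[1],1])
def atz(ci,u,v,z):
    o,r=ray(ci,u,v); return o+r*(z-o[2])/r[2]
def dep(ci,d,u,v):
    o,r=ray(ci,u,v); return o+r*float(d[int(v),int(u)])
def tri(a,b):
    (o1,r1),(o2,r2)=a,b
    A=np.stack([r1,-r2],1);t=np.linalg.lstsq(A,o2-o1,rcond=None)[0]
    p,q=o1+r1*t[0],o2+r2*t[1]; return (p+q)/2,np.linalg.norm(p-q)
E
python3 - <<'E'
from h import *
for n in('scene','top'):
    ci,p,d=snap(n,n); print(n,np.round(ci['world_from_camera'],2).tolist(),ci['k1'])
print(read_state())
E
```

```text
pics
scene [[-0.13, -0.83, 0.55, -325.54], [-0.99, 0.12, -0.06, 67.12], [-0.02, -0.55, -0.84, 1417.46], [0.0, 0.0, 0.0, 1.0]] -0.0372745010318806
top [[0.01, -0.99, 0.12, 381.4], [-1.0, -0.01, -0.0, -3.14], [0.0, -0.12, -0.99, 1317.67], [0.0, 0.0, 0.0, 1.0]] 0.02235009590708421
{'clock': 0.1, 'joints': array([-1.40963369e+00,  3.00431827e-01,  1.52155129e+00,  5.67029314e-06,
        1.32072873e+00, -6.65822359e-02]), 'qd': array([ 2.75425831e-03,  1.26397749e-04, -1.65066591e-03, -1.79666411e-04,
       -2.24124684e-03,  7.89903523e-05]), 'effort': array([ 1.16351348e-03, -5.32649231e+01, -3.53287303e+01,  7.09242490e-02,
        2.34777981e-02, -5.34850994e-05]), 'eef_pos': array([ 124.14633771, -535.54115042,  204.92048363]), 'eef_rot': array([-3.14047631e+00, -7.99433466e-05,  2.27743425e-01]), 'wrist_force': array([-0.01866281, -0.42827621,  0.03802972]), 'moment': array([-0.01418504, -0.0388811 ,  0.0135551 ]), 'finger_force': 0.0, 'finger_gap': 93.88280461831809}
```

View pics/scene.png

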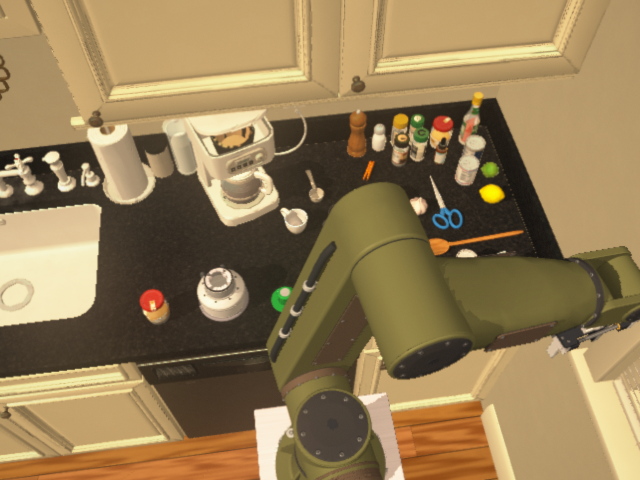

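View pics/top.png

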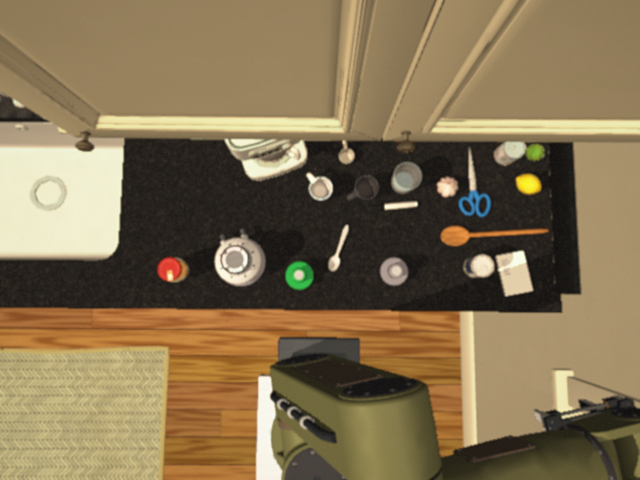

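```bash
python3 - <<'E'
from h import *
ci,p,d=load('top')
a=cv2.resize(p[225:310,345:445],None,fx=4,fy=4,interpolation=2)
b=cv2.resize(p[215:300,190:290],None,fx=4,fy=4,interpolation=2)
cv2.imwrite('pics/crop1.png',np.hstack([b,a])[:,:,::-1])
print('cap64',atz(ci,396,271,64),dep(ci,d,396,271),'flange',dep(ci,d,385,264))
print('rim',atz(ci,235,259,105),dep(ci,d,235,259),[dep(ci,d,235+dx,259+dy).round() for dx,dy in((14,0),(-14,0),(0,14),(0,-14))])
print('green',atz(ci,299,275,50),dep(ci,d,299,275))
print('spoon',dep(ci,d,334,266),dep(ci,d,346,228))
for n,u,v in(('jar',171,270),('mug1',482,265),('tin',406,175),('pen',400,206)): print(n,dep(ci,d,u,v).round())
E
```

```text
cap64 [ 430.20025791 -199.19721993   64.        ] [ 430.25254405 -199.40727781   62.65682154] flange [ 450.14070541 -175.52079845   27.61263832]
rim [455.57451262 214.25586007 105.        ] [457.40609955 219.62382678  75.05624663] [array([456., 179., 103.]), array([455., 248., 114.]), array([420., 213., 106.]), array([491., 215., 107.])]
green [418.09354759  54.37052275  50.        ] [417.69447571  53.74510396  63.78634056]
spoon [444.65139921 -38.97171851   6.10241496] [550.18119371 -71.77399795   1.95427676]
jar [427. 380.  87.]
mug1 [ 448. -422.   70.]
tin [ 698. -237.   14.]
pen [ 611. -220.   14.]
```

View pics/crop1.png

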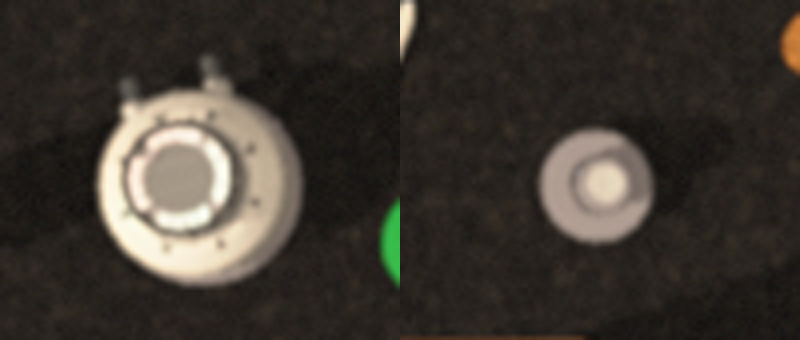

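Candidates: grey knob piece at (396,271), green at (299,275). The grey one (74 mm flange, knob top about 63 mm high) is the cap, and the crop confirms it; the green one is the look-alike. The filter rim centre is at (235,260).

```bash
python3 -m handwheel '.64 .7 0 .8 0;.64 .7 0 .8 0;.64 .7 0 .8 0;.64 .7 0 .8 0;.64 .7 0 .8 0;.64 .7 0 .8 0;.64 .7 0 .8 0;.64 .7 0 .8 0;.64 .7 0 .8 0;.64 .7 0 .8 0;.64 .7 0 .8 0;.64 .7 0 .8 0' 20; python3 - <<'E'
from h import *
ci,p,d=snap('wrist','w1'); print(np.round(ci['world_from_camera'],3).tolist()); s=read_state();print(s['eef_pos'],s['eef_rot'],s['joints'])
E
```

```text
clock: 1.1
eef_pos: [432.3, -198.1, 205.4]
eef_rot: [-3.142, -0.0, 1.069]
wrist_force: [0.5, -0.9, 0.6]
finger_gap: 94.4
finger_force: 0.0
[[0.877, -0.461, -0.138, 473.32], [-0.481, -0.84, -0.25, -124.582], [-0.0, 0.286, -0.958, 383.969], [0.0, 0.0, 0.0, 1.0]]
[ 435.3458117  -194.22702539  205.30350649] [ 3.14155210e+00 -1.43208062e-03  1.07731533e+00] [-4.97310637e-01  1.35970210e-01  1.72097102e+00  1.49294455e-03
  1.28461665e+00 -4.25102596e-03]
```

View pics/w1.png

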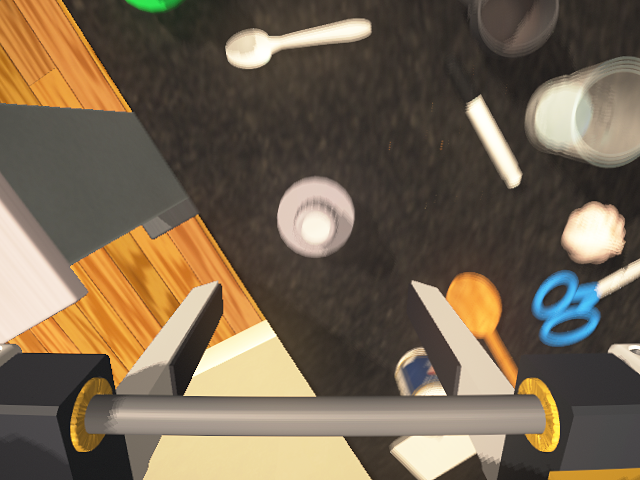

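The wrist view shows the cap's bright knob top near (316,224) and the flange around (316,217); the image is slightly motion-blurred. I'll take it again at rest and measure.

```bash
python3 - <<'E'
from h import *
ci,p,d=snap('wrist','w2'); s=read_state();print(s['eef_pos'],s['eef_rot'],s['qd'].round(3))
m=(np.abs(d-0)>0)
ys,xs=np.mgrid[150:290:2,240:400:2]
P=np.array([dep(ci,d,u,v) for u,v in zip(xs.ravel(),ys.ravel())])
for lo,hi in((58,70),(24,34)):
    q=P[(P[:,2]>lo)&(P[:,2]<hi)]; c,r=cv2.minEnclosingCircle(q[:,:2].astype(np.float32)); print(len(q),c,r,np.median(q[:,2]), q.mean(0))
q=P[P[:,2]>58]
g=p[150:290:2,240:400:2].mean(2).ravel(); k=P[:,2]>58
u,v=xs.ravel()[k].mean(),ys.ravel()[k].mean(); print('knob px',u,v,atz(ci,u,v,64))
ct,_,_=load('top'); print('tri',tri(ray(ci,u,v),ray(ct,396.3,271)))
E
```

```text
[ 433.6132318  -196.38805518  205.1525995 ] [-3.14116899e+00 -6.21864094e-04  1.07312448e+00] [-0.095 -0.02   0.028 -0.016  0.001 -0.012]
362 (431.447265625, -200.18824768066406) 19.62074851989746 63.309272973969854 [ 431.843624   -199.46444621   63.06384193]
696 (431.8005676269531, -200.8472900390625) 36.9156494140625 27.456816856723464 [ 434.11059558 -196.13030093   27.44349635]
knob px 313.67539267015707 235.13612565445027 [ 432.49482151 -199.1744648    64.        ]
tri (array([ 430.76022825, -202.06387253,   51.63362793]), np.float64(0.3159547745410169))
```

```bash
python3 -m handwheel '0 0 -.9 0 0;0 0 -.9 0 0;0 0 -.9 0 0;0 0 -.9 0 0;0 0 -.5 0 0;0 0 -.2 0 0;0 0 0 0 0;0 0 0 0 0' 25 | tr '\n' ' '; python3 -m handwheel '0 0 0 0 1;0 0 0 0 1;0 0 0 0 1;0 0 0 0 1;0 0 0 0 1;0 0 0 0 1;0 0 0 0 1;0 0 0 0 1' 25 | tr '\n' ' '
```

```text
clock: 1.87 eef_pos: [431.7, -200.2, 34.3] eef_rot: [3.141, 0.0, 1.065] wrist_force: [-0.1, -1.1, -0.1] finger_gap: 94.1 finger_force: 0.0 clock: 2.53 eef_pos: [431.4, -199.8, 33.5] eef_rot: [-3.142, -0.0, 1.066] wrist_force: [0.6, 0.0, -0.6] finger_gap: 44.4 finger_force: 0.0
```

```bash
python3 -m handwheel '0 0 0 0 1;0 0 0 0 1;0 0 0 0 1;0 0 0 0 1' | tr '\n' ' '; python3 -m handwheel '0 0 .3 0 1;0 0 .6 0 1;0 0 .9 0 1;0 0 .9 0 1;0 0 .8 0 1;0 0 .6 0 1;0 0 0 0 1;0 0 0 0 1;0 0 0 0 1' | tr '\n' ' '
```

```text
clock: 2.87 eef_pos: [431.4, -199.8, 33.4] eef_rot: [-3.142, 0.0, 1.066] wrist_force: [0.3, 1.0, 0.1] finger_gap: 39.3 finger_force: 25.0 clock: 3.62 eef_pos: [430.9, -199.5, 196.2] eef_rot: [-3.14, 0.0, 1.066] wrist_force: [-0.7, -0.6, -0.9] finger_gap: 39.4 finger_force: 25.0
```

```bash
python3 -m handwheel '.04 .5 0 0 1;.04 .9 0 0 1;.04 .9 0 0 1;.04 .9 0 0 1;.04 .9 0 0 1;.04 .9 0 0 1;.04 .9 0 0 1;.04 .9 0 0 1;.04 .9 0 0 1;0 .5 0 0 1;0 0 0 0 1;0 0 0 0 1' | tr '\n' ' '; python3 -m handwheel '0 0 0 0 1;0 0 0 0 1;0 0 0 0 1;0 0 0 0 1' | tr '\n' ' '; python3 - <<'E'
from h import *
ci,p,d=snap('wrist','w3');s=read_state();print(s['eef_pos'],s['eef_rot'],s['joints'])
E
```

```text
clock: 4.62 eef_pos: [445.1, 128.7, 195.9] eef_rot: [-3.14, 0.002, 1.068] wrist_force: [-0.2, -0.3, -1.2] finger_gap: 39.6 finger_force: 25.0 clock: 4.95 eef_pos: [445.9, 127.5, 197.4] eef_rot: [-3.142, 0.0, 1.064] wrist_force: [0.6, -0.6, -1.2] finger_gap: 39.7 finger_force: 25.0 [445.86841528 127.62247771 197.42096534] [3.14157781e+00 3.51111054e-05 1.06448830e+00] [ 1.99800968e-01  1.14034618e-01  1.76464686e+00 -3.81377227e-05
  1.26292266e+00  7.06120553e-01]
```

View pics/w3.png

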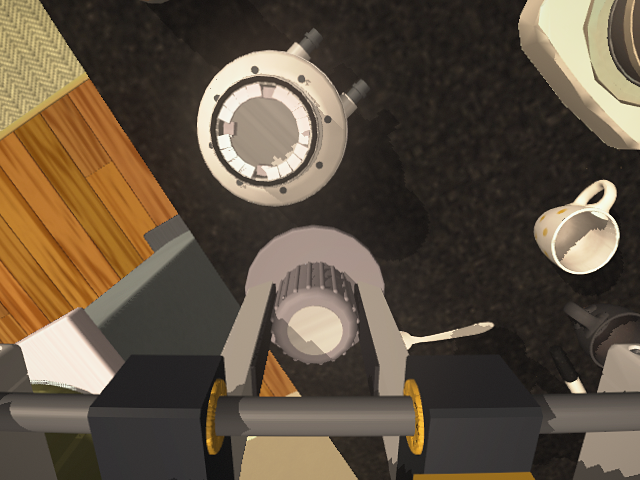

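The picture shows the filter collar centred near (264,131), with the black seal ring round it, and the cap held level. I'll rectify to the rim plane to get the centre.

```bash
cat >> h.py <<'E'
def ortho(ci,p,x0,y0,z,half=50,s=6):
    n=2*half*s; a=(np.arange(n)-n/2)/s
    Y,X=np.meshgrid(y0-a,x0-a)  # rows: x decreasing, cols: y decreasing
    T=np.linalg.inv(np.array(ci['world_from_camera'])); P=np.stack([X,Y,np.full_like(X,z)],-1)@T[:3,:3].T+T[:3,3]
    q=P[...,:2]/P[...,2:]; q=q*(1+ci['k1']*(q**2).sum(-1,keepdims=True)); K=np.array(ci['intrinsics'])
    return cv2.remap(p,(q[...,0]*K[0,0]+K[0,2]).astype(np.float32),(q[...,1]*K[1,1]+K[1,2]).astype(np.float32),1)
E
python3 - <<'E'
from h import *
ci,p,d=load('w3'); print([atz(ci,264,131,105)], tri(ray(ci,264.5,131),ray(load('top')[0],235,260)))
c=atz(ci,264,131,105); 
o=ortho(ci,p,c[0],c[1],105,48,6)
cv2.imwrite('pics/o3.png',o[:,:,::-1])
ys,xs=np.mgrid[60:210:2,185:355:2]
P=np.array([dep(ci,d,u,v) for u,v in zip(xs.ravel(),ys.ravel())])
q=P[(P[:,2]>102)&(P[:,2]<111)]; print(len(q),np.median(q[:,2]),cv2.minEnclosingCircle(q[:,:2].astype(np.float32)),c)
r=np.hypot(*(P[:,:2]-c[:2]).T); k=(r<60)
for lo in range(0,66,6):
    m=(r>=lo)&(r<lo+6); print(lo,np.percentile(P[m,2],[10,50,90]).round(1))
E
```

```text
[array([455.83267939, 214.951441  , 105.        ])] (array([454.21208197, 216.00497225,  91.78125111]), np.float64(1.3275786701452634))
1342 106.22468732722004 ((454.78948974609375, 214.10394287109375), 37.86576843261719) [455.83267939 214.951441   105.        ]
0 [73.5 74.6 75.1]
6 [73.4 74.4 75.2]
12 [73.6 74.4 75.2]
18 [ 73.5  74.6 105.6]
24 [ 74.3 105.7 107.3]
30 [103.3 106.2 107.6]
36 [ 70.9  75.  106.4]
42 [68.  69.9 71.7]
48 [63.9 66.  68.1]
54 [58.8 61.7 63.8]
60 [ 4.6 51.2 54. ]
```

View pics/o3.png

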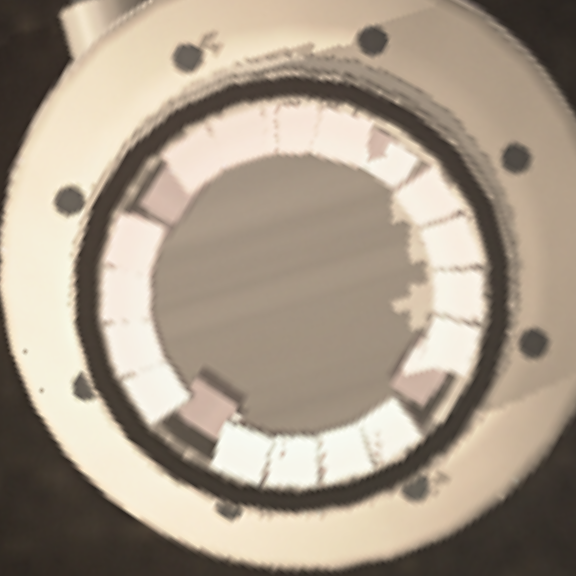

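```bash
python3 -m handwheel '.07 .7 0 0 1;.08 .8 0 0 1;.08 .66 0 0 1;0 0 -.4 0 1;0 0 -.4 0 1;0 0 -.3 0 1;0 0 0 0 1;0 0 0 0 1;0 0 0 0 1;0 0 0 0 1' | tr '\n' ' '; python3 - <<'E'
from h import *
ci,p,d=snap('wrist','w4');s=read_state();print(s['eef_pos'],s['wrist_force'],s['moment'])
# cap in hand: knob top / flange
ys,xs=np.mgrid[200:370:2,230:400:2]
P=np.array([dep(ci,d,u,v) for u,v in zip(xs.ravel(),ys.ravel())])-s['eef_pos']
R=np.hypot(P[:,0],P[:,1])
for lo,hi,rm in((-9,-2,45),(26,34,25)):
    q=P[(P[:,2]>lo)&(P[:,2]<hi)&(R<rm)]; print(len(q),cv2.minEnclosingCircle(q[:,:2].astype(np.float32)),np.median(q[:,2]))
E
```

```text
clock: 5.83 eef_pos: [455.5, 214.6, 154.4] eef_rot: [3.141, -0.001, 1.065] wrist_force: [-0.1, 1.4, -1.9] finger_gap: 39.5 finger_force: 25.0 [455.40338172 214.61623924 154.34652776] [-0.10627038 -0.43541354 -0.9124043 ] [-0.00225811 -0.10507018 -0.00969129]
1313 ((0.8766991496086121, -0.09115932881832123), 36.5762825012207) -5.994417654455617
1407 ((1.808346152305603, 3.3790347576141357), 23.63551139831543) 29.829169552843524
```

```bash
python3 -m handwheel '-.025 -.005 -.2 0 1;0 0 -.2 0 1;0 0 -.1 0 1;0 0 0 0 1;0 0 0 0 1' | tr '\n' ' ';  python3 -m handwheel '0 0 -.03 0 1;0 0 -.03 0 1;0 0 0 0 1' | tr '\n' ' '
```

```text
clock: 6.3 eef_pos: [453.9, 214.4, 133.1] eef_rot: [-3.141, 0.001, 1.066] wrist_force: [0.8, 0.6, -1.5] finger_gap: 39.8 finger_force: 25.0 clock: 6.55 eef_pos: [454.0, 214.4, 131.0] eef_rot: [3.142, -0.0, 1.066] wrist_force: [-0.5, -0.3, -0.9] finger_gap: 39.4 finger_force: 25.0
```

```bash
for i in 1; do python3 -m handwheel '0 0 -.025 0 1;0 0 -.025 0 1;0 0 0 0 1' | tr '\n' ' '; done
```

```text
clock: 6.8 eef_pos: [453.9, 214.4, 128.9] eef_rot: [-3.141, 0.0, 1.066] wrist_force: [0.5, -0.2, -1.8] finger_gap: 39.2 finger_force: 25.0
```

```bash
python3 -m handwheel '0 0 -.025 0 1;0 0 -.025 0 1;0 0 0 0 1' | tr '\n' ' '
```

```text
clock: 7.05 eef_pos: [453.9, 214.4, 126.8] eef_rot: [-3.141, 0.0, 1.066] wrist_force: [-0.8, -0.9, -0.8] finger_gap: 39.7 finger_force: 25.0
```

```bash
python3 -m handwheel '0 0 -.02 0 1;0 0 -.02 0 1;0 0 0 0 1' | tr '\n' ' '
```

```text
clock: 7.3 eef_pos: [454.1, 214.4, 125.5] eef_rot: [3.141, -0.0, 1.066] wrist_force: [-0.3, -0.3, 0.1] finger_gap: 39.8 finger_force: 25.0
```

```bash
python3 -m handwheel '0 0 -.02 0 1;0 0 0 0 1;0 0 0 0 1' | tr '\n' ' '
```

```text
clock: 7.55 eef_pos: [454.2, 214.5, 125.3] eef_rot: [3.141, -0.001, 1.066] wrist_force: [-2.7, -1.1, 6.6] finger_gap: 39.7 finger_force: 25.0
```

```bash
python3 -m handwheel '0 0 .009 .6 1;0 0 .007 .6 1;0 0 .007 .6 1;0 0 .007 .6 1;0 0 0 0 1' | tr '\n' ' '
```

```text
clock: 7.97 eef_pos: [454.3, 214.7, 126.4] eef_rot: [3.141, -0.001, 1.278] wrist_force: [-0.6, 0.7, 6.0] finger_gap: 39.6 finger_force: 25.0
```

```bash
python3 -m handwheel '0 0 .007 .6 1;0 0 .007 .6 1;0 0 .007 .6 1;0 0 .007 .6 1;0 0 0 0 1' | tr '\n' ' '
```

```text
clock: 8.38 eef_pos: [454.2, 214.6, 127.4] eef_rot: [3.141, -0.001, 1.485] wrist_force: [-0.3, 1.2, 5.7] finger_gap: 39.7 finger_force: 25.0
```

```bash
python3 -m handwheel '0 0 .007 .6 1;0 0 .007 .6 1;0 0 .007 .6 1;0 0 .007 .6 1;0 0 0 0 1' | tr '\n' ' '
```

```text
clock: 8.8 eef_pos: [454.1, 214.6, 128.5] eef_rot: [3.141, -0.0, 1.694] wrist_force: [-0.6, 0.6, 5.5] finger_gap: 39.5 finger_force: 25.0
```

```bash
python3 -m handwheel '0 0 .007 .6 1;0 0 .007 .6 1;0 0 0 0 1' | tr '\n' ' '
```

```text
clock: 9.05 eef_pos: [454.1, 214.5, 128.9] eef_rot: [3.141, -0.0, 1.799] wrist_force: [-0.6, 0.8, 5.4] finger_gap: 39.5 finger_force: 25.0
```

```bash
python3 -m handwheel '0 0 .006 .6 1;0 0 .006 .6 1;0 0 0 0 1' | tr '\n' ' '
```

```text
clock: 9.3 eef_pos: [454.1, 214.3, 129.1] eef_rot: [3.141, 0.0, 1.903] wrist_force: [-0.2, -0.2, 1.3] finger_gap: 39.4 finger_force: 25.0
```

```bash
python3 -m handwheel '0 0 .004 .6 1;0 0 0 0 1' | tr '\n' ' '
```

```text
clock: 9.47 eef_pos: [453.9, 214.3, 129.0] eef_rot: [-3.141, 0.0, 1.954] wrist_force: [-0.3, 1.1, -0.4] finger_gap: 39.6 finger_force: 25.0
```

```bash
python3 -m handwheel '0 0 .004 .6 1;0 0 0 0 1' | tr '\n' ' '
```

```text
clock: 9.63 eef_pos: [453.8, 214.3, 129.1] eef_rot: [-3.141, 0.0, 2.007] wrist_force: [0.2, -0.4, -1.5] finger_gap: 39.3 finger_force: 25.0
```

```bash
python3 -m handwheel '0 0 -.02 -.6 1;0 0 -.02 0 1;0 0 -.02 0 1;0 0 0 0 1' | tr '\n' ' '
```

```text
clock: 9.97 eef_pos: [454.3, 214.6, 127.7] eef_rot: [3.141, -0.0, 1.954] wrist_force: [-2.0, 0.5, 7.5] finger_gap: 39.6 finger_force: 25.0
```

```bash
python3 -m handwheel '0 0 -.02 0 1;0 0 -.02 0 1;0 0 0 0 1' | tr '\n' ' '
```

```text
clock: 10.22 eef_pos: [454.5, 214.7, 127.0] eef_rot: [3.139, -0.0, 1.954] wrist_force: [-5.6, -0.5, 18.1] finger_gap: 39.4 finger_force: 25.0
```

```bash
python3 -m handwheel '0 0 -.02 0 1;0 0 -.02 0 1;0 0 0 0 1' | tr '\n' ' '
```

```text
clock: 10.47 eef_pos: [454.3, 214.7, 124.9] eef_rot: [3.14, -0.0, 1.954] wrist_force: [-4.3, 0.5, 10.6] finger_gap: 39.8 finger_force: 25.0
```

```bash
python3 -m handwheel '0 0 .01 -.3 1;0 0 0 0 1' | tr '\n' ' '
```

```text
clock: 10.63 eef_pos: [454.1, 215.0, 124.9] eef_rot: [3.141, -0.001, 1.927] wrist_force: [-3.7, 3.3, 7.4] finger_gap: 39.7 finger_force: 25.0
```

```bash
python3 -m handwheel '0 0 0 -.3 1;0 0 0 0 1' | tr '\n' ' '
```

```text
clock: 10.8 eef_pos: [454.1, 215.0, 124.8] eef_rot: [3.14, -0.001, 1.9] wrist_force: [-2.5, 3.5, 8.0] finger_gap: 39.5 finger_force: 25.0
```

```bash
python3 -c "
from cell import *
s=read_state();print(s['moment'],s['wrist_force'],s['eef_rot'])";  python3 -m handwheel '0 .01 0 -.3 1;0 0 0 0 1' | tr '\n' ' ';python3 -c "
from cell import *
s=read_state();print(s['moment'],s['wrist_force'],s['eef_rot'])"
```

```text
[0.63765225 0.46583431 0.41517034] [-2.46999203  3.47585753  7.95264827] [ 3.14049573e+00 -7.34620791e-04  1.90022752e+00]
clock: 10.97 eef_pos: [454.1, 215.4, 124.8] eef_rot: [3.141, -0.001, 1.874] wrist_force: [-2.9, 3.1, 7.2] finger_gap: 39.5 finger_force: 25.0 [0.614026   0.60965763 0.52756126] [-2.94797205  3.12142382  7.20677556] [ 3.14072645e+00 -6.74069069e-04  1.87422991e+00]
```

```bash
python3 -m handwheel '0 0 .005 .6 1;0 0 0 0 1' | tr '\n' ' ';python3 -c "
from cell import *
s=read_state();print(s['moment'])";  python3 -m handwheel '0 0 0 .4 1;0 0 0 0 1' | tr '\n' ' ';python3 -c "
from cell import *
s=read_state();print(s['moment'])
from h import snap; snap('wrist','w5')"
```

```text
clock: 11.13 eef_pos: [453.9, 214.9, 124.4] eef_rot: [-3.142, -0.0, 1.93] wrist_force: [-1.5, 1.2, 0.8] finger_gap: 39.7 finger_force: 25.0 [0.30216406 0.00147757 0.03500295]
clock: 11.3 eef_pos: [453.9, 214.7, 124.2] eef_rot: [-3.141, 0.0, 1.963] wrist_force: [0.1, -0.6, -0.8] finger_gap: 39.8 finger_force: 25.0 [ 0.00693739 -0.11789085 -0.04362338]
```

View pics/w5.png

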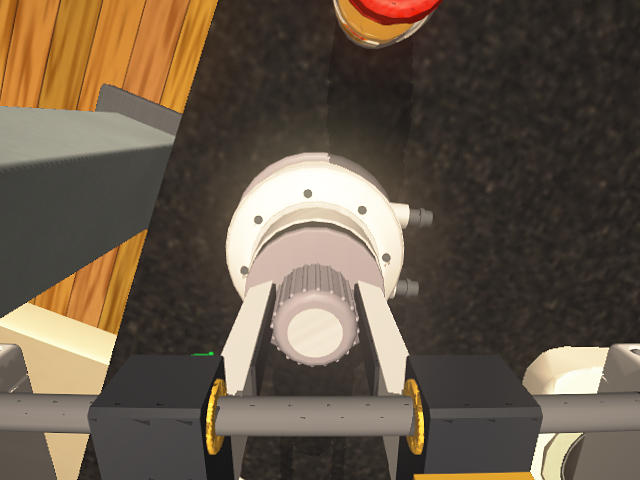

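The cap is centred over the collar (flange about (316,260)) and the side load has gone. I'll carry on down.

```bash
python3 -m handwheel '0 0 -.02 0 1;0 0 -.02 0 1;0 0 0 0 1' | tr '\n' ' ';python3 -c "
from cell import *
s=read_state();print(s['moment'])"
```

```text
clock: 11.6 eef_pos: [453.9, 214.7, 122.6] eef_rot: [-3.141, 0.0, 1.963] wrist_force: [0.1, 0.1, -1.6] finger_gap: 39.6 finger_force: 25.0 [-0.01525023 -0.10113184 -0.01471809]
```

```bash
python3 -m handwheel '0 0 -.02 0 1;0 0 -.02 0 1;0 0 0 0 1' | tr '\n' ' ';python3 -c "
from cell import *
s=read_state();print(s['moment'])"
```

```text
clock: 11.85 eef_pos: [453.9, 214.8, 121.0] eef_rot: [-3.141, 0.0, 1.964] wrist_force: [0.5, 0.1, -1.7] finger_gap: 39.2 finger_force: 25.0 [-0.02548324 -0.13031271 -0.02520828]
```

```bash
python3 -m handwheel '0 0 -.02 0 1;0 0 -.01 0 1;0 0 0 0 1' | tr '\n' ' '
```

```text
clock: 12.1 eef_pos: [454.0, 214.8, 119.9] eef_rot: [-3.141, 0.0, 1.964] wrist_force: [-0.4, -0.9, -1.5] finger_gap: 39.4 finger_force: 25.0
```

```bash
python3 -m handwheel '0 0 -.02 0 1;0 0 0 0 1' | tr '\n' ' ';python3 -c "
from cell import *
s=read_state();print(s['moment'])"
```

```text
clock: 12.27 eef_pos: [454.1, 214.9, 119.4] eef_rot: [3.141, -0.0, 1.964] wrist_force: [-0.5, 0.2, 0.8] finger_gap: 39.5 finger_force: 25.0 [-0.07058034  0.02347322 -0.00626026]
```

```bash
python3 -m handwheel '0 0 -.01 -.6 1;0 0 -.005 -.6 1;0 0 -.005 -.6 1;0 0 0 0 1' | tr '\n' ' ';python3 -c "
from cell import *
s=read_state();print(s['moment'])"
```

```text
clock: 12.6 eef_pos: [454.7, 215.1, 119.2] eef_rot: [3.139, -0.0, 1.805] wrist_force: [1.5, 0.9, 5.4] finger_gap: 39.4 finger_force: 25.0 [ 0.00379211 -0.5390249  -0.01014963]
```

```bash
python3 -m handwheel '0 0 0 -.6 1;0 0 0 -.6 1;0 0 -.005 -.6 1;0 0 0 0 1' | tr '\n' ' ';python3 -c "
from cell import *
s=read_state();print(s['moment'],s['joints'][5])"
```

```text
clock: 12.93 eef_pos: [454.5, 214.9, 118.7] eef_rot: [3.14, -0.0, 1.649] wrist_force: [1.4, -0.3, 5.4] finger_gap: 39.3 finger_force: 25.0 [-0.13540725 -0.32752733 -0.07878679] 0.2902953677380159
```

```bash
python3 -m handwheel '0 0 -.012 -.6 1;0 0 -.012 -.6 1;0 0 -.012 -.6 1;0 0 0 0 1' | tr '\n' ' ';python3 -c "
from cell import *
s=read_state();print(s['moment'],s['joints'][5])"
```

```text
clock: 13.27 eef_pos: [454.8, 214.9, 117.9] eef_rot: [3.139, -0.001, 1.493] wrist_force: [1.8, -0.7, 10.8] finger_gap: 39.4 finger_force: 25.0 [-0.49688102 -0.33687492 -0.05729618] 0.44665677569031736
```

```bash
python3 -m handwheel '0 0 -.007 -.6 1;0 0 -.007 -.6 1;0 0 -.007 -.6 1;0 0 0 0 1' | tr '\n' ' ';python3 -c "
from cell import *
s=read_state();print(s['moment'],s['joints'][5])"
```

```text
clock: 13.6 eef_pos: [454.9, 214.9, 117.1] eef_rot: [3.139, -0.001, 1.336] wrist_force: [1.0, -1.9, 11.3] finger_gap: 39.5 finger_force: 25.0 [-0.6295309  -0.47896454  0.03628202] 0.6036471677612328
```

```bash
python3 -m handwheel '0 0 0 -.6 1;0 0 0 -.6 1;0 0 0 -.6 1;0 0 0 0 1' | tr '\n' ' ';python3 -c "
from cell import *
s=read_state();print(s['moment'],s['joints'][5])"
```

```text
clock: 13.93 eef_pos: [454.5, 214.9, 116.7] eef_rot: [3.14, -0.001, 1.179] wrist_force: [1.3, -0.1, 8.0] finger_gap: 39.7 finger_force: 25.0 [-0.34428745 -0.24852156  0.03266463] 0.7607123807340291
```

```bash
python3 -m handwheel '0 0 0 -.6 1;0 0 0 -.6 1;0 0 0 0 1' | tr '\n' ' ';python3 -c "
from cell import *
s=read_state();print(s['moment'],s['joints'][5])"
```

```text
clock: 14.18 eef_pos: [454.4, 214.9, 116.7] eef_rot: [3.141, -0.001, 1.075] wrist_force: [1.2, -0.4, 8.4] finger_gap: 39.4 finger_force: 25.0 [-0.36429787 -0.20513829  0.0893662 ] 0.8654161902217701
```

```bash
python3 -m handwheel '0 0 .02 0 1;0 0 0 0 1' | tr '\n' ' ';python3 -c "
from cell import *
s=read_state();print(s['moment'],s['joints'][5])"
```

```text
clock: 14.35 eef_pos: [454.4, 214.9, 117.3] eef_rot: [3.141, -0.001, 1.077] wrist_force: [2.4, 1.1, 5.6] finger_gap: 39.9 finger_force: 25.0 [-0.24328725 -0.44952583  0.03116003] 0.8623996206277047
```

```bash
python3 -m handwheel '0 0 0 -.6 1;0 0 0 -.6 1;0 0 0 0 1' | tr '\n' ' ';python3 -c "
from cell import *
s=read_state();print(s['moment'],s['joints'][5])"
```

```text
clock: 14.6 eef_pos: [454.2, 214.9, 117.0] eef_rot: [3.141, -0.001, 0.97] wrist_force: [1.8, 1.3, 3.8] finger_gap: 39.4 finger_force: 25.0 [ 0.09831262 -0.45077904  0.04467609] 0.9702664311420243
```

```bash
python3 -m handwheel '0 0 0 -.6 1;0 0 0 -.4 1;0 0 0 0 1' | tr '\n' ' ';python3 -c "
from cell import *
s=read_state();print(s['moment'],s['joints'][5])"
```

```text
clock: 14.85 eef_pos: [454.1, 215.0, 116.7] eef_rot: [3.141, -0.0, 0.884] wrist_force: [2.8, 2.4, 0.2] finger_gap: 39.7 finger_force: 25.0 [ 0.25145537 -0.70061687  0.09666615] 1.0557789153404342
```

```bash
python3 -m handwheel '0 0 -.008 -.6 1;0 0 0 0 1;0 0 0 0 1' | tr '\n' ' ';python3 -c "
from cell import *
s=read_state();print(s['moment'],s['joints'][5])"
```

```text
clock: 15.1 eef_pos: [454.2, 214.9, 116.5] eef_rot: [3.141, -0.001, 0.833] wrist_force: [3.7, 3.0, 2.0] finger_gap: 39.5 finger_force: 25.0 [ 0.14176124 -0.81995911  0.10285837] 1.1062883685164526
```

```bash
python3 -m handwheel '0 0 0 -.4 1;0 0 0 0 1;0 0 0 0 1' | tr '\n' ' ';python3 -c "
from cell import *
s=read_state();print(s['moment'],s['joints'][5])"
```

```text
clock: 15.35 eef_pos: [454.2, 214.7, 116.5] eef_rot: [3.141, -0.0, 0.798] wrist_force: [4.6, 0.6, 1.3] finger_gap: 39.6 finger_force: 25.0 [-0.17322192 -0.96738651  0.4251949 ] 1.1414151335271892
```

```bash
python3 -m handwheel '0 0 0 0 0.5;0 0 0 0 0.4;0 0 0 0 .2;0 0 0 0 0;0 0 0 0 0;0 0 0 0 0;0 0 0 0 0' | tr '\n' ' '; python3 -m handwheel '0 0 .2 0 0;0 0 .5 0 0;0 0 .7 0 0;-.3 -.5 .7 0 0;-.3 -.5 .2 0 0;0 0 0 0 0;0 0 0 0 0;0 0 0 0 0;0 0 0 0 0' | tr '\n' ' '; python3 - <<'E'
from h import *
ci,p,d=snap('wrist','w6')
ys,xs=np.mgrid[0:480:2,0:640:2]
P=np.array([dep(ci,d,u,v) for u,v in zip(xs.ravel(),ys.ravel())])
R=np.hypot(P[:,0]-455,P[:,1]-214.3)
q=P[(R<34)&(R>25)&(P[:,2]>100)&(P[:,2]<122)]
A=np.c_[q[:,:2]-[455,214.3],np.ones(len(q))]
k=np.ones(len(q),bool)
for _ in range(4):
    f=np.linalg.lstsq(A[k],q[k,2],rcond=None)[0]; k=abs(A@f-q[:,2])<1.5
print('flange top plane',f,k.sum(),len(q))
kn=P[(R<25)&(P[:,2]>138)]; print('knob top z',np.median(kn[:,2]),'fl circ',cv2.minEnclosingCircle(P[(R<45)&(P[:,2]>108)&(P[:,2]<115)][:,:2].astype(np.float32)))
E
```

```text
clock: 15.93 eef_pos: [453.9, 214.8, 116.4] eef_rot: [-3.141, 0.0, 0.795] wrist_force: [-0.6, -0.6, -0.6] finger_gap: 83.0 finger_force: 0.0 clock: 16.68 eef_pos: [430.0, 175.2, 207.9] eef_rot: [-3.141, 0.001, 0.795] wrist_force: [0.0, -0.2, -0.0] finger_gap: 93.6 finger_force: 0.0 flange top plane [-2.53710654e-03  1.86575382e-03  1.10496239e+02] 727 745
knob top z 319.95196572692964 fl circ ((453.6133728027344, 213.78256225585938), 36.84268569946289)
```

View pics/w6.png

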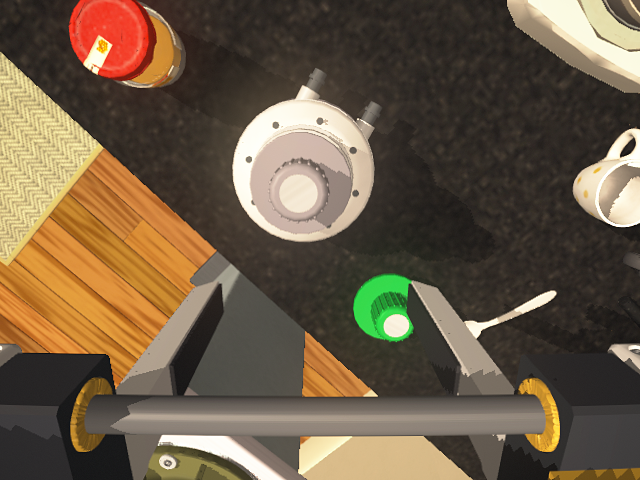

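The cap sits level and centred in the collar (flange around (302,182)): tilt is 0.003 rad and the flange top is at 110.5 mm, against 111 mm when flush. The bystanders in view are untouched.

```bash
python3 -c "
from cell import *
print(sign_off())"
```

```text
the job is handed in; nothing more can be done
None
```

The grey cap is screwed home, snug and level on the filter collar, with the gripper clear of it; I handed the job in at about 17 s on the robot's clock, and sign-off returned no verdict.

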